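# Lift the egg rack out of the pot with a spoon handle

## Task

The eggs are done, and pot and wire rack are too hot to touch: pick up the wooden spoon, pass the end of its handle through the lifting ring at the top of the rack's post, and lift the rack with all three eggs straight up out of the pot. Finish while still holding it up on the spoon, level and still, straight over the pot with its feet clear above the rim, so that it can drip back in. Touch the rack, the eggs and the pot with nothing but the spoon, and leave the things around them where they stand.

Things in the scene. Friction and masses are not known exactly. Their poses are not given: they have to be found in the camera images.
- spoon: the wooden spoon, 300 mm long, lying flat on the worktop; straight round handle 12 mm in diameter, oval bowl 64 x 44 mm and 13 mm thick; origin under the middle of its length at the underside, x along the handle from the bowl (bowl from x = -150 to -86 mm) to the free handle end (x = +150 mm), handle axis at z = +6 mm; 60 g (varies), balances near x = -8 mm
- handle_end (a point): the free end of the spoon's handle, on the handle axis; same axes as the spoon (x points out of the handle end)
- rack: the stainless wire egg rack standing in the pot, about 140 mm wide: three egg cups round a 6 mm post; origin on the pot's floor under the post, at the height of its feet, z up along the post; about 200 g empty (varies), 365 g with the eggs; it hangs level by itself when carried by its ring
- ring (a point): centre of the upright lifting ring at the top of the rack's post, 145 mm above the rack's feet (50 mm above the pot's rim as it stands); round hole 25 mm in diameter, wire 5 mm thick, ring 36 mm outside; the hole runs along its y axis (either way through is the same), z up
- pot: the open steel pot on a cork mat 10 mm thick, both standing fast on the worktop; outside diameter 190 mm over the rim, 176 mm inside, its rim 110 mm and its inner floor 15 mm above the worktop; two loop handles at +y and -y reach 124 mm from the axis, about 85 mm up; origin on the worktop at the centre of the mat's underside, z up
- egg_1: brown egg, about 44 mm in diameter and 56 mm tall, 55 g, standing loose in one of the rack's cups; origin at its middle, 55 mm above the rack's feet and 40 mm from the post; its top is 83 mm above the rack's feet
- egg_2: brown egg, about 44 mm in diameter and 56 mm tall, 55 g, standing loose in one of the rack's cups; origin at its middle, 55 mm above the rack's feet and 40 mm from the post; its top is 83 mm above the rack's feet
- egg_3: brown egg, about 44 mm in diameter and 56 mm tall, 55 g, standing loose in one of the rack's cups; origin at its middle, 55 mm above the rack's feet and 40 mm from the post; its top is 83 mm above the rack's feet
- lid: the pot's steel lid lying on the worktop, 189 mm in diameter, 51 mm high with its knob, does not move; origin at the centre of its underside; to be left alone
- timer: round kitchen timer, 68 mm in diameter, 55 mm high; origin at the centre of its underside; to be left alone
- salt: salt shaker, 44 mm in diameter, 90 mm high, heavy, does not move; origin at the centre of its underside; to be left alone

How it is judged:
By the outcome, as a careful person would: the job done as asked, in the order asked, and still so for the second after the job is handed in, while the arm keeps its last pose, push and grip.
It also fails if it takes over 51 s, if anything falls off the work surface, if the arm or the gripper's body presses on something with over 40 N, if the wrist force passes 120 N, or if a joint passes its speed limit or range.

## Robot

A 7-joint arm with a two-finger parallel gripper is mounted at the origin on a cart in front of the work surface, level with it; the furniture and walls round the work are solid. World frame = base frame: x ahead of the robot, y to its left, z up, the work surface at z = 0. Lengths are in mm, angles in rad, forces in N, time in s.
With the tool pointing down it reaches from about 350 to 900 mm from the base axis. Payload 19.9 kg.
Tool frame: the origin (TCP) lies at the very end of the fingers, on their centre line; the grasp point (between the pads) lies 19 mm behind it; z points along the fingers, y is the line along which they close (so a half turn about z gives the same grasp; the last joint's range is limited). The gripper opens to 85 mm and grips with 20 to 120 N. Pads are 22 mm wide; open, the fingers measure 114 mm over their backs; the gripper's body (76 mm by 85 mm) begins 54 mm behind the grasp point. The pads swing forward as they close: fully open they stand 13 mm farther back than shut.
Start: joints at [-1.335, 0.417, -0.01, 1.614, 0.005, 1.111, -0.053], TCP at [171.39, 601.021, 231.26] pointing down, gripper open.
Joint ranges: [-2.81, 2.81], [-0.39, 2.02], [-1.27, 1.25], [0.06, 2.57], [-1.19, 4.33], [0.19, 2], [-2.82, 2.82]. Speed limits (rad/s): [1.89, 1.89, 2.39, 2.39, 3.01, 3.01, 3.01].

## Interface

Orientations are given as a unit quaternion [x, y, z, w].
In Python, from rig import monitor, eyes, env, nets gives the robot as it stands. The module is installed in compiled form; this text tells all that it offers.
- The arm moves only by the tool apply_moves, never from a script. Its argument "deltas" is text: rows parted by semicolons, each of 4 numbers parted by spaces: the shift along the tool's x, y, z in units of 0.06 m (1.0 is 0.06 m), then the turn about the tool's z in units of 8 degrees (1.0 is 8 degrees). In form: tx ty tz turn; .... A call has exactly 5 rows; each row shifts and turns the commanded pose from where the row before left it, along the tool's axes as they then stand; what a row does not reach is not made up. A row lasts 1/8 s, in which the tool goes at most 62.5 mm and 10.7 degrees, less where a joint would pass 70% of its speed; a pose out of reach is approached as far as the arm can. A call with a number of a shift or a turn outside -1 to 1 is refused whole. A call with a gripper value outside its range is refused whole. "jaw" is the opening, from 0 (shut) to 1 (fully open), set as the call begins (left out, the last holds). The fingers move at their own pace and stop on an object; the grip force is fixed at half the most. Time passes only in rows, so rows that do not move let the fingers close, or fill a call up. It gives the time, the measured TCP pose, the force, the opening and the grip force at its end, in the units of the state.
- monitor.observe(): the state, without advancing time (a new reading comes with each control period).
- eyes.capture(name): name is "scene" or "top" or "wrist"; returns a dict with "img" (384x512x3 uint8, red, green, blue), "depth" (384x512 float32, mm along the optical axis (not along the pixel's ray), 0 where there is no reading), "mtx" (3x3 intrinsics, pixels), "position" and "attitude" of the camera in the world; the wrist camera has in their place "T_tool_cam" (4x4, takes a point from camera to tool coordinates, whose origin is the TCP and whose axes are the flange's). Camera axes: x right, y up, looking along -z (the intrinsics and any distortion apply to the point x, -y, -z); pixel columns grow to the right and rows downward; lengths in mm; the calibration is good to about 2 mm. A picture is of the moment at which its call begins: read the wrist's pose just before it.
- env.sign_off(): hands the job in; it is judged then, once.
Trained networks look in a picture, given as the dict that the camera call returned (one of the last four; its "shot" number tells which), for a name from the list of things; names that differ only in an ending like _2 or _b are one class to them, and where a whole thing is asked for, a point or a joint stands for the part that bears it (a point fixed in the world has none). Each returns a list of dicts, best first, with "confidence" (0 to 1); they miss things now and then, are a little off and sometimes report something else, mostly with a low value. They report only what shows in the picture. A call takes as long as a camera call.
- nets.outline_of(picture, query): "pixels" (384x512 bool, what is visible of it) and "rect" ([centre column, centre row, width, height] in pixels, round what is visible of it).
The state is a dict: "t": time; "joint_pos": joint angles; "qd": joint speeds; "effort": joint torques, N m; "position": TCP position; "tcp_rot": TCP orientation; "ft_force": force on the tool from outside, world axes, zero at the start; "torque": the same for the moment, N m; "grip_width": finger opening in mm; "gripper_force": force on a finger pad.
Only numpy, scipy, OpenCV 4.12 (cv2) and the standard library are available. Lean on these libraries where they do the work, as an engineer would, in place of code of your own. Each camera call takes 0.05 s, during which the arm holds its last target. There are 200 camera calls.

## Working session

There is one attempt and no reset: what is moved stays moved. The work goes in short steps, Python scripts to look and compute and a tool call to move; the robot and the scene stay as the last step left them, time stands still between calls to the robot, and variables do not carry over. Pictures are saved under pics/ and viewed, at most 10 in all, crops included, and the job is handed in when it is done.

Besides the shell and the picture viewer there is one more tool, called after "Request:" in YAML: its name, and indented under it one key for each argument. apply_moves: Moves the arm, as the interface text tells. Its arguments: {"type":"object","properties":{"deltas":{"type":"string"},"jaw":{"type":"number"}},"required":["deltas"]}

```bash
mkdir -p pics; cat > h.py <<'E'
import numpy as np, cv2
from scipy.spatial.transform import Rotation as R
from rig import monitor, eyes, env, nets
def pts(p,mask=None):
    d=p["depth"]; v,u=np.nonzero((d>0)&(mask if mask is not None else True)); z=d[v,u]; K=p["mtx"]
    c=np.c_[(u-K[0,2])/K[0,0]*z,-(v-K[1,2])/K[1,1]*z,-z]
    if "position" in p: return R.from_quat(p["attitude"]).apply(c)+p["position"] if np.size(p["attitude"])==4 else c@np.array(p["attitude"]).T+p["position"]
    s=p["state"]; T=p["T_tool_cam"]; c=c@T[:3,:3].T+T[:3,3]
    return R.from_quat(s["tcp_rot"]).apply(c)+s["position"]
def cap(n):
    s=monitor.observe(); p=eyes.capture(n); p["state"]=s; return p
def save(p,n): cv2.imwrite("pics/"+n+".png",p["img"][:,:,::-1])
E
python3 - <<'E'
from h import *
s=monitor.observe(); print({k:np.round(v,3) for k,v in s.items()}, R.from_quat(s["tcp_rot"]).as_matrix().round(2))
for n in ["top","scene"]:
    p=cap(n); save(p,n); print(n,p["position"],p["attitude"])
    for q in ["spoon","ring","rack","pot","egg_1","lid","timer","salt"]:
        for o in nets.outline_of(p,q)[:3]:
            w=pts(p,o["pixels"])
            if len(w): print(q,round(o["confidence"],2),np.round(o["rect"]),np.median(w,0).round(),np.percentile(w,2,0).round(),np.percentile(w,98,0).round())
E
```

```text
{'t': np.float64(0.0), 'joint_pos': array([-1.334,  0.418, -0.01 ,  1.614,  0.005,  1.111, -0.053]), 'qd': array([-0.002, -0.   , -0.   , -0.002,  0.   , -0.   , -0.   ]), 'effort': array([ 0.0000e+00, -8.6444e+01,  6.7900e-01, -4.3492e+01,  1.9000e-02,
        7.0000e-03, -0.0000e+00]), 'position': array([171.307, 600.702, 230.651]), 'tcp_rot': array([ 0.138,  0.99 , -0.001, -0.   ]), 'ft_force': array([0.395, 0.34 , 0.193]), 'torque': array([-0.013, -0.019, -0.031]), 'gripper_force': np.float64(0.0), 'grip_width': np.float64(85.434)} [[-0.96  0.27 -0.  ]
 [ 0.27  0.96 -0.  ]
 [-0.   -0.   -1.  ]]
top [ 472.22309696 -149.85442151 1042.247154  ] [ 0.03809752 -0.03719331 -0.70353218  0.70866614]
spoon 0.57 [328. 243. 115.  25.] [ 450. -399.    9.] [ 415. -481.   -0.] [ 483. -199.   14.]
spoon 0.26 [155. 220.  44.  55.] [514.  92.  67.] [449.  45.  13.] [557. 144. 175.]
ring 0.92 [155. 219.  59.  54.] [511.  92.  65.] [446.  35.  12.] [568. 160. 174.]
rack 0.73 [154. 219.  51.  60.] [507.  89.  66.] [444.  44.  12.] [568. 142. 174.]
pot 0.59 [150. 220. 104.  82.] [507. 116.  26.] [421.
[... 1083 characters left out ...]
91.   14.]
rack 0.56 [180. 274.  50.  70.] [508.  97.  69.] [471.  52.  16.] [578. 158. 177.]
pot 0.59 [186. 302. 110. 121.] [483. 119.  64.] [416.  11.   5.] [596. 196. 110.]
egg_1 0.87 [188. 274.  20.  23.] [529.  77.  81.] [519.  60.  65.] [549.  92.  96.]
egg_1 0.73 [169. 301.  24.  27.] [503. 142.  83.] [493. 122.  65.] [521. 156.  98.]
lid 0.67 [212. 225.  79.  47.] [ 697. -118.   14.] [ 627. -215.    3.] [799. -45.  49.]
timer 0.57 [307. 185.  27.  24.] [ 632. -402.   37.] [ 612. -437.    5.] [ 664. -387.   56.]
timer 0.39 [170. 300.  27.  28.] [504. 141.  82.] [492. 115.  29.] [542. 156.  98.]
salt 0.89 [285. 194.  21.  35.] [ 621. -298.   48.] [ 610. -322.    3.] [ 645. -289.   89.]
```

View pics/top.png

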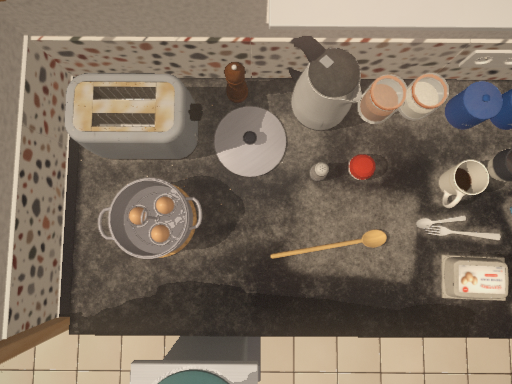

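View pics/scene.png

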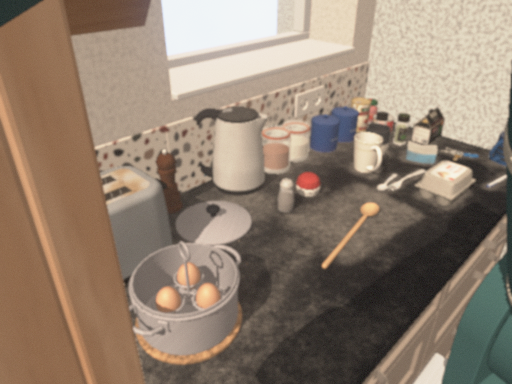

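```bash
python3 - <<'E'
from h import *
for n in ["top","scene"]:
    p=cap(n); w=pts(p)
    # ring: points above z=125 near pot
    m=(w[:,2]>118)&(w[:,2]<195)&(abs(w[:,0]-505)<90)&(abs(w[:,1]-100)<90); r=w[m]; print(n,"high pts",len(r)); print(r[:60].round())
    if len(r)>5:
        c=r.mean(0); e,v=np.linalg.eigh(np.cov((r-c)[:,:2].T)); print(c.round(1),np.sqrt(e).round(1),v[:,1].round(3),r.max(0).round(),r.min(0).round())
    m=(w[:,2]>104)&(w[:,2]<113)&(abs(w[:,0]-505)<120)&(abs(w[:,1]-100)<120); r=w[m]
    A=np.c_[2*r[:,:2],np.ones(len(r))]; s=np.linalg.lstsq(A,(r[:,:2]**2).sum(1),rcond=None)[0]; print("rim",s[:2],np.sqrt(s[2]+s[0]**2+s[1]**2))
    m=(w[:,2]>5)&(w[:,2]<20)&(w[:,0]>395)&(w[:,0]<500)&(w[:,1]<-170)&(w[:,1]>-500); r=w[m]
    c=r.mean(0); e,v=np.linalg.eigh(np.cov((r-c)[:,:2].T)); d=v[:,1]; t=(r-c)[:,:2]@d; nn=(r-c)[:,:2]@[-d[1],d[0]]
    print("spoon",c.round(1),d.round(4),t.min(),t.max())
    for a in np.arange(-160,180,20):
        k=(t>a)&(t<a+20)
        if k.any(): print(a,k.sum(),np.ptp(nn[k]).round(1),nn[k].mean().round(1),np.median(r[k],0).round(1))
    # pot handles
    m=(w[:,2]>70)&(w[:,2]<100)&(np.hypot(w[:,0]-505,w[:,1]-103)>100)&(np.hypot(w[:,0]-505,w[:,1]-103)<132)
    print("hand",w[m][::6].round())
E
```

```text
top high pts 77
[[525.  92. 167.]
 [525.  90. 165.]
 [526.  89. 162.]
 [523.  93. 172.]
 [523.  91. 171.]
 [523.  90. 166.]
 [524.  91. 155.]
 [521.  93. 171.]
 [521.  91. 169.]
 [522.  94. 152.]
 [522.  92. 151.]
 [522.  90. 149.]
 [519.  95. 171.]
 [518.  92. 175.]
 [519.  91. 171.]
 [520.  94. 150.]
 [520.  92. 150.]
 [520.  91. 148.]
 [516.  94. 174.]
 [516.  92. 175.]
 [518.  96. 145.]
 [518.  93. 147.]
 [518.  91. 147.]
 [514.  93. 178.]
 [514.  92. 175.]
 [515.  95. 147.]
 [515.  93. 145.]
 [515.  91. 146.]
 [512.  96. 176.]
 [512.  94. 176.]
 [512.  92. 175.]
 [513.  95. 147.]
 [513.  93. 147.]
 [513.  92. 141.]
 [510.  96. 176.]
 [510.  94. 175.]
 [510.  91. 176.]
 [511.  95. 147.]
 [511.  92. 148.]
 [511.  91. 146.]
 [511.  91. 136.]
 [512.  91. 126.]
 [507.  93. 176.]
 [509.  95. 145.]
 [509.  93. 147.]
 [509.  92. 140.]
 [509.  92. 134.]
 [509.  91. 129.]
 [505.  95. 176.]
 [505.  93. 176.]
 [507.  95. 145.]
 [507.  93. 146.]
 [507.  94. 124.]
 [508.  93. 121.]
 [503.  96. 174.]
 [503.  94. 175.]
 [504.  97. 147.]
 [504.  94. 150.]
 [504.  92. 147.]
 [501.  96. 174.]]
[51
[... 3859 characters left out ...]
524. -16.  93.]
 [524. -14.  92.]
 [515. -21.  94.]
 [514. -18.  93.]
 [513. -17.  92.]
 [510. -16.  91.]
 [505. -15.  93.]
 [501. -16.  92.]
 [497. -15.  92.]
 [495. -16.  91.]
 [495. -10.  89.]
 [490. -11.  90.]
 [486. -12.  89.]
 [488.  -2.  88.]
 [483.  -2.  89.]
 [487. 215.  93.]
 [480. 214.  93.]
 [477. 213.  93.]
 [478. 216.  93.]
 [473. 209.  91.]
 [479. 219.  92.]
 [471. 213.  93.]
 [466. 206.  92.]
 [460. 199.  91.]
 [478. 220.  91.]
 [470. 214.  92.]
 [464. 207.  92.]
 [459. 200.  90.]
 [456. 191.  85.]
 [469. 215.  92.]
 [463. 208.  91.]
 [459. 200.  88.]
 [475. 217.  87.]
 [464. 212.  92.]
 [459. 205.  90.]
 [458. 196.  84.]
 [462. 210.  90.]
 [457. 203.  88.]
 [461. 209.  87.]]
```

The top view shows the pot at px (150,220) with the ring over it, and the spoon from its handle end (272,257) to its bowl (374,239), free handle end toward the pot. The scene view shows the ring upright with a wooden panel near the camera on the left, so I'll measure that obstacle and plan in the tool frame.

```bash
cat >> h.py <<'E'
def plan(target,yaw=None):
    "rows in tool units to go to target TCP (mm); yaw= world angle deg of tool y axis"
    s=monitor.observe(); M=R.from_quat(s["tcp_rot"]).as_matrix(); d=M.T@(np.array(target,float)-s["position"])
    print("pos",np.round(s["position"],1),"yaw_y",np.degrees(np.arctan2(M[1,1],M[0,1])).round(2),"tool units",(d/60).round(3),"t",round(s["t"],2))
E
python3 - <<'E'
from h import *
for n in ["scene","top","wrist"]:
    p=cap(n); w=pts(p); 
    if n=="wrist": save(p,"w0")
    for y0 in range(150,800,50):
        m=(w[:,1]>y0)&(w[:,1]<y0+50)&(w[:,2]>60)&(w[:,2]<700)&(w[:,0]>-200)&(w[:,0]<420)
        if m.sum()>3: print(n,y0,m.sum(),np.percentile(w[m],[1,50,99],axis=0).round().tolist())
    m=(w[:,2]>150)&(w[:,0]<650)&(w[:,1]<700)&(np.hypot(w[:,0]-508,w[:,1]-95)>30); print(n,m.sum(),np.percentile(w[m],[0,50,100],axis=0).round().tolist() if m.any() else "")
plan((430,-261,120))
E
```

```text
scene 300 21727 [[226.0, 322.0, 346.0], [227.0, 336.0, 509.0], [229.0, 350.0, 583.0]]
scene 350 18049 [[100.0, 350.0, 369.0], [229.0, 364.0, 457.0], [235.0, 393.0, 599.0]]
scene 54671 [[35.0, -1108.0, 150.0], [228.0, 338.0, 448.0], [650.0, 398.0, 600.0]]
top 300 3980 [[231.0, 319.0, 62.0], [309.0, 347.0, 155.0], [418.0, 349.0, 266.0]]
top 350 657 [[259.0, 350.0, 123.0], [350.0, 356.0, 214.0], [418.0, 358.0, 234.0]]
top 6320 [[229.0, 317.0, 150.0], [447.0, 348.0, 208.0], [650.0, 359.0, 275.0]]
wrist 300 1003 [[226.0, 324.0, 62.0], [227.0, 338.0, 126.0], [228.0, 350.0, 175.0]]
wrist 350 1476 [[227.0, 351.0, 61.0], [229.0, 368.0, 110.0], [230.0, 400.0, 185.0]]
wrist 400 1251 [[228.0, 400.0, 62.0], [229.0, 419.0, 111.0], [229.0, 447.0, 152.0]]
wrist 450 1335 [[228.0, 462.0, 62.0], [229.0, 481.0, 235.0], [239.0, 500.0, 250.0]]
wrist 500 11607 [[139.0, 501.0, 68.0], [158.0, 540.0, 298.0], [240.0, 550.0, 322.0]]
wrist 550 16618 [[144.0, 550.0, 71.0], [156.0, 576.0, 292.0], [240.0, 600.0, 328.0]]
wrist 600 18286 [[155.0, 601.0, 72.0], [172.0, 628.0, 297.0], [240.0, 649.0, 328.0]]
wrist 650 13219 [[172.0, 650.0, 69.0], [186.0, 664.0, 296.0], [240.0, 699.0, 322.0]]
wrist 700 9324 [[238.0, 701.0, 66.0], [239.0, 724.0, 199.0], [240.0, 749.0, 265.0]]
wrist 750 4766 [[238.0, 750.0, 63.0], [239.0, 770.0, 153.0], [240.0, 799.0, 217.0]]
wrist 53445 [[138.0, 324.0, 150.0], [171.0, 603.0, 299.0], [241.0, 700.0, 331.0]]
pos [171.4 601.  231.3] yaw_y 74.08 tool units [ -8.086 -12.634   1.855] t 1.15
```

View pics/w0.png

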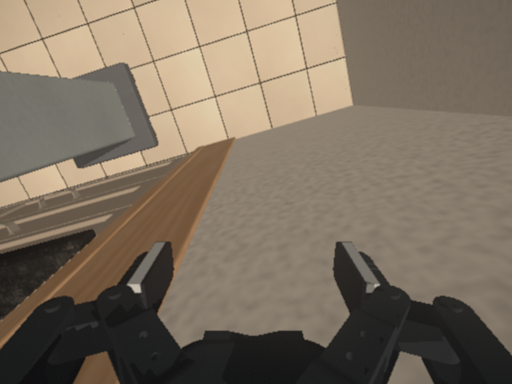

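The wrist view shows the gripper outside the kitchen's side wall, with the wall face at x≈228–240 and its corner at (226,318). I'll pull back, pass round that corner, then go to the spoon.

Request:
apply_moves:
  deltas: "0.11 -0.59 -0.13 0;0.11 -0.59 -0.13 0;0.11 -0.59 -0.13 0;0.11 -0.59 -0.13 0;0.11 -0.59 -0.13 0"
  jaw: 0.6

```text
t: 1.78
position: [90.6, 438.8, 270.6]
tcp_rot: [0.138, 0.99, 0.0, 0.0]
ft_force: [-0.9, 0.0, 0.5]
grip_width: 51.3
gripper_force: 0.0
```

Request:
apply_moves:
  deltas: "-0.36 -0.58 0 0;-0.36 -0.58 0 0;-0.36 -0.58 0 0;-0.42 -0.42 0 0;-0.42 -0.42 0 0"

```text
t: 2.4
position: [159.8, 258.4, 270.5]
tcp_rot: [0.138, 0.99, 0.0, 0.0]
ft_force: [1.2, 0.7, -0.2]
grip_width: 51.1
gripper_force: 0.0
```

Request:
apply_moves:
  deltas: "-0.575 -0.314 0 0;-0.575 -0.314 0 0;-0.575 -0.314 0 0;-0.575 -0.314 0 0;-0.575 -0.314 0 0"

```text
t: 3.02
position: [300.4, 120.4, 270.5]
tcp_rot: [0.139, 0.99, 0.0, 0.0]
ft_force: [0.9, 1.1, 0.6]
grip_width: 51.3
gripper_force: 0.0
```

Request:
apply_moves:
  deltas: "-0.383 -0.551 0.15 0.8;-0.442 -0.505 0.15 0.8;-0.495 -0.453 0.15 0.8;-0.543 -0.395 0.15 0.8;-0.583 -0.332 0.15 0.8"

```text
t: 3.65
position: [364.9, -70.4, 225.3]
tcp_rot: [0.408, 0.913, 0.001, 0.0]
ft_force: [1.4, 0.9, 0.2]
grip_width: 51.5
gripper_force: 0.0
```

Request:
apply_moves:
  deltas: "-0.617 -0.265 0.2 0.8;-0.642 -0.194 0.2 0.8;-0.660 -0.122 0.2 0.8;-0.669 -0.047 0.2 0.8;-0.670 0.028 0.2 0.8"

```text
t: 4.28
position: [430.1, -260.8, 164.6]
tcp_rot: [0.643, 0.766, -0.0, -0.0]
ft_force: [1.0, 1.9, 1.8]
grip_width: 51.1
gripper_force: 0.0
```

```bash
cat >> h.py <<'E'
def spoonfit(p,zmin,zmax,box):
    w=pts(p); m=(w[:,2]>zmin)&(w[:,2]<zmax)&(w[:,0]>box[0])&(w[:,0]<box[1])&(w[:,1]>box[2])&(w[:,1]<box[3]); r=w[m]
    l=cv2.fitLine(r.astype(np.float32),cv2.DIST_HUBER,0,.01,.01).ravel(); d=l[:3]*np.sign(l[1]); c=l[3:]; t=(r-c)@d
    print(len(r),"c",c.round(1),"dir",d.round(4),"ang",np.degrees(np.arctan2(d[1],d[0])).round(2),"end",(c+d*t.max()).round(1),"start",(c+d*t.min()).round(1)); return r
E
python3 - <<'E'
from h import *
p=cap("wrist"); save(p,"w1"); spoonfit(p,5,20,(395,470,-400,-150)); plan((430,-261,60))
p=cap("top"); spoonfit(p,5,20,(395,470,-400,-150))
E
```

```text
1941 c [ 433.4 -286.    11.7] dir [-1.810e-01  9.835e-01 -4.000e-04] ang 100.43 end [ 415.7 -189.9   11.7] start [ 454.4 -400.4   11.8]
pos [ 430.1 -265.   163.7] yaw_y 9.39 tool units [0.07  0.012 1.728] t 4.33
50 c [ 421.  -206.6    9.8] dir [-0.3506  0.9355  0.0434] ang 110.54 end [ 415.4 -191.8   10.5] start [ 427.9 -225.     8.9]
```

View pics/w1.png

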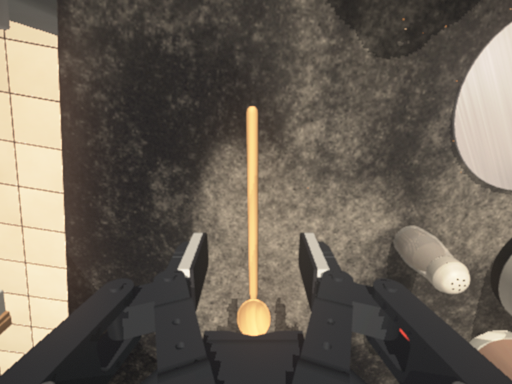

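The wrist view shows the handle centred between the fingers, running from (252,108) down to the bowl at (254,317). Descending.

Request:
apply_moves:
  deltas: "0.02 0 0.6 -0.13;0 0 0.6 0;0 0 0.6 0;0 0 0.5 0;0 0 0.3 0"
  jaw: 0.4

```text
t: 5.0
position: [429.3, -257.8, 8.4]
tcp_rot: [0.635, 0.773, -0.0, -0.0]
ft_force: [0.8, -0.5, 0.2]
grip_width: 34.4
gripper_force: 0.0
```

Request:
apply_moves:
  deltas: "0 0 0.07 0;0 0 0 0;0 0 0 0;0 0 0 0;0 0 0 0"

```text
t: 5.62
position: [429.6, -258.3, 5.4]
tcp_rot: [0.635, 0.772, 0.0, 0.0]
ft_force: [0.6, 0.4, 0.8]
grip_width: 34.2
gripper_force: 0.0
```

```bash
python3 - <<'E'
from h import *
plan((429.3,-263.8,2))
E
```

```text
pos [ 429.6 -258.3    5.4] yaw_y 11.13 tool units [-0.089 -0.022  0.057] t 5.62
```

Request:
apply_moves:
  deltas: "-0.09 -0.02 0.055 0.08;0 0 0 0;0 0 0 0;0 0 0 0;0 0 0 0"

```text
t: 6.25
position: [429.3, -263.8, 1.9]
tcp_rot: [0.64, 0.769, -0.0, 0.0]
ft_force: [1.2, 0.3, 0.8]
grip_width: 34.0
gripper_force: 0.0
```

Request:
apply_moves:
  deltas: "0 0 0 0;0 0 0 0;0 0 0 0;0 0 0 0;0 0 0 0"
  jaw: 0

```text
t: 6.88
position: [429.3, -263.8, 2.0]
tcp_rot: [0.64, 0.769, 0.0, 0.0]
ft_force: [-1.7, 1.2, 5.8]
grip_width: 9.3
gripper_force: 58.7
```

Request:
apply_moves:
  deltas: "0 0 0 0;0 0 -0.2 0;0 0 -0.4 0;0 0 -0.5 0;0 0 -0.5 0"

```text
t: 7.5
position: [429.0, -263.9, 99.3]
tcp_rot: [0.64, 0.769, -0.0, 0.0]
ft_force: [0.1, -0.3, 0.1]
grip_width: 9.2
gripper_force: 58.8
```

Request:
apply_moves:
  deltas: "0 0 -0.6 0;0 0 -0.6 0;0 0 -0.4 0;0 0 0 0;0 0 0 0"

```text
t: 8.12
position: [429.0, -263.5, 193.5]
tcp_rot: [0.64, 0.769, 0.0, -0.0]
ft_force: [-0.6, 0.5, -0.2]
grip_width: 9.4
gripper_force: 58.7
```

```bash
python3 - <<'E'
from h import *
plan((429.3,-263.8,200))
p=cap("wrist"); save(p,"w2"); s=monitor.observe(); x,y,z=s["position"]
r=spoonfit(p,z-25,z+40,(380,450,y+15,y+120))
p=cap("scene"); spoonfit(p,z-25,z+40,(380,480,y-100,y+120))
p=cap("top"); spoonfit(p,z-25,z+40,(380,480,y+10,y+120))
E
```

```text
pos [ 429.  -263.5  193.5] yaw_y 10.49 tool units [-0.005  0.004 -0.108] t 8.12
2816 c [ 420.  -217.7  203.7] dir [-0.1938  0.981  -0.0084] ang 101.17 end [ 414.4 -189.5  203.5] start [ 426.2 -249.1  204. ]
435 c [ 419.6 -230.3  206.2] dir [-0.1749  0.9683 -0.1781] ang 100.24 end [ 412.  -187.9  198.3] start [ 437.4 -328.6  224.2]
31 c [ 419.5 -197.7  200.8] dir [-0.4582  0.8883  0.0312] ang 117.28 end [ 415.8 -190.3  201.1] start [ 424.1 -206.6  200.5]
```

View pics/w2.png

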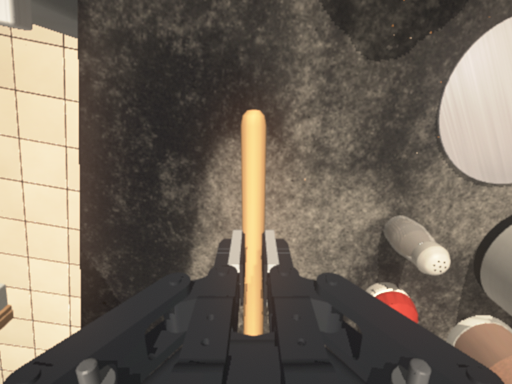

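Handle firmly held and level: end at (254,110) px, axis about 4 mm above the TCP. Turn to the ring's axis and approach.

Request:
apply_moves:
  deltas: "0 0 0 0.5;0 0 0 0.7;0 0 0 0.7;0.2 0.05 0.1 0.29;0.5 0.1 0.1 0"

```text
t: 8.9
position: [442.3, -223.7, 181.3]
tcp_rot: [0.75, 0.661, -0.001, 0.0]
ft_force: [0.2, -1.1, -0.6]
grip_width: 9.1
gripper_force: 58.7
```

Request:
apply_moves:
  deltas: "0.7 0.1 0.1 0;0.8 0.1 0.1 0;0.8 0.1 0.1 0;0.5 0.1 0.1 0;0.3 0.04 0.03 0"

```text
t: 9.52
position: [491.8, -40.5, 155.4]
tcp_rot: [0.749, 0.663, -0.001, -0.0]
ft_force: [-0.3, -0.2, -1.1]
grip_width: 9.3
gripper_force: 58.7
```

Request:
apply_moves:
  deltas: "0 0 0 0;0 0 0 0;0 0 0 0;0 0 0 0;0 0 0 0"

```text
t: 10.15
position: [491.8, -42.0, 156.1]
tcp_rot: [0.749, 0.662, 0.0, 0.0]
ft_force: [0.4, -0.2, -0.9]
grip_width: 9.2
gripper_force: 58.7
```

```bash
cat > meas.py <<'E'
from h import *
plan((492.2,-39,156)); s=monitor.observe(); x,y,z=s["position"]
for n in ["wrist","top","scene"]:
    p=cap(n); save(p,n+"_%d"%(s["t"]*100)); w=pts(p)
    try: spoonfit(p,z-10,z+30,(x-20,x+30,y+15,min(y+90,80)))
    except Exception as e: print(e)
    m=(w[:,2]>140)&(w[:,2]<190)&(abs(w[:,0]-508)<25)&(abs(w[:,1]-95)<12); r=w[m]
    if len(r)>8:
        c=r.mean(0); e,v=np.linalg.eigh(np.cov((r-c)[:,:2].T)); d=v[:,1]*np.sign(v[0,1]); print(n,"ring",len(r),c.round(1),np.percentile(r,[1,99],axis=0).round(1).tolist(),"hole ang",(90+np.degrees(np.arctan2(d[1],d[0]))).round(1))
E
python3 meas.py; ls pics
```

```text
pos [491.8 -42.  156.1] yaw_y -7.06 tool units [0.051 0.    0.001] t 10.15
2806 c [496.8   4.3 166.3] dir [ 0.1434  0.9897 -0.0024] ang 81.75 end [500.9  32.6 166.2] start [492.2 -27.5 166.4]
OpenCV(4.12.0) /io/opencv/modules/imgproc/src/linefit.cpp:102: error: (-215:Assertion failed) count > 0 in function 'fitLine3D_wods'

212 c [492.8   5.  163.7] dir [ 0.1301  0.9913 -0.0182] ang 82.52 end [496.6  33.9 163.2] start [488.6 -26.8 164.3]
scene ring 125 [506.9  96.7 161.6] [[491.2, 92.5, 141.7], [523.6, 100.6, 178.1]] hole ang 82.4
scene.png
scene_1015.png
top.png
top_1015.png
w0.png
w1.png
w2.png
wrist_1015.png
```

```bash
python3 -c "
import cv2,numpy as np
a=cv2.imread('pics/wrist_1015.png');b=cv2.imread('pics/scene_1015.png')[200:360,100:260]
b=cv2.resize(b,(384,384),interpolation=cv2.INTER_CUBIC);a=a[:, 60:444]
cv2.imwrite('pics/m1.png',np.hstack([a,b]))"
```

```text
(no output)
```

View pics/m1.png

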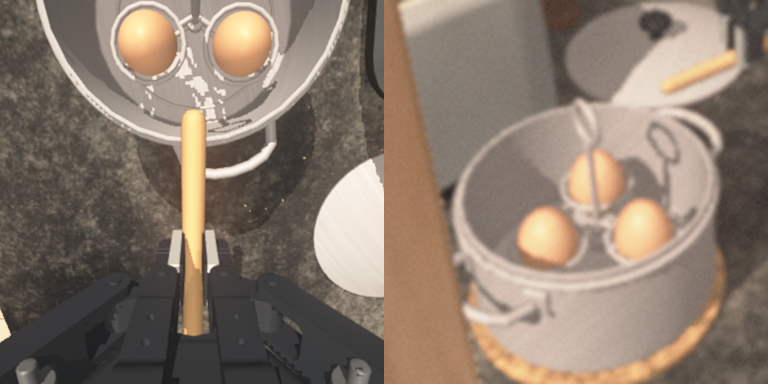

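The wrist view shows the post (195,20) in line with the handle end (194,110). The scene crop shows the handle level, pointing at the ring. I'll advance partway and measure the ring from close by.

Request:
apply_moves:
  deltas: "0.15 0.015 0 0;0.2 0 0 0;0.15 0 0 0;0.08 0 0 0;0 0 0 0"

```text
t: 10.92
position: [497.0, -7.0, 156.0]
tcp_rot: [0.749, 0.663, -0.0, 0.0]
ft_force: [-0.4, 0.3, -0.6]
grip_width: 9.2
gripper_force: 58.7
```

```bash
python3 meas.py; python3 - <<'E'
import cv2,numpy as np,glob
f=sorted(glob.glob('pics/wrist_*.png'))[-1]; a=cv2.imread(f)[:200,156:356];b=cv2.imread(f.replace('wrist','scene'))[210:330,120:240]
r=lambda i:cv2.resize(i,(390,390),interpolation=cv2.INTER_CUBIC)
cv2.imwrite('pics/m2.png',np.hstack([r(a),r(b)]))
E
```

```text
pos [497.  -7. 156.] yaw_y -7.0 tool units [-0.54  -0.014 -0.   ] t 10.93
2808 c [501.9  39.4 166.1] dir [ 0.1248  0.9922 -0.0054] ang 82.83 end [505.4  67.8 166. ] start [497.9   7.7 166.3]
wrist ring 1677 [509.3  94.2 165.9] [[493.1, 90.5, 145.4], [525.3, 98.0, 178.6]] hole ang 82.1
OpenCV(4.12.0) /io/opencv/modules/imgproc/src/linefit.cpp:102: error: (-215:Assertion failed) count > 0 in function 'fitLine3D_wods'

223 c [497.8  39.1 163.8] dir [ 0.1474  0.9891 -0.0046] ang 81.53 end [502.1  68.4 163.6] start [493.1   8.  163.9]
scene ring 125 [507.   96.6 161.2] [[490.6, 92.5, 141.1], [524.0, 100.1, 177.8]] hole ang 82.6
```

View pics/m2.png

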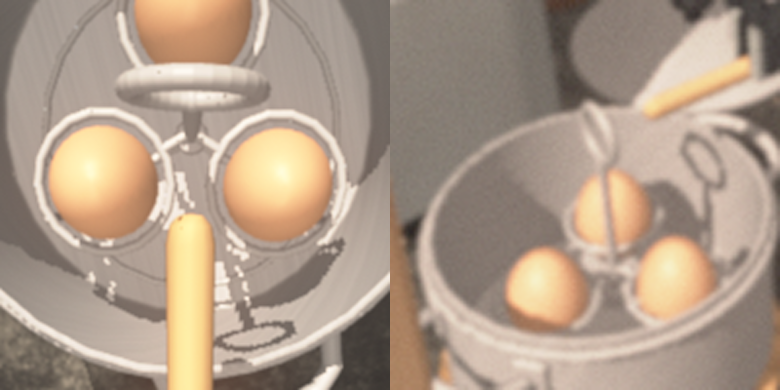

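The ring centre measures (509.3, 94.2, 160.6) and the handle axis passes (508.7, 94.2, 160.1), so it is well aligned. Inserting.

Request:
apply_moves:
  deltas: "0.15 0 0 0;0.2 0 0 0;0.2 0 0 0;0.2 0 0 0;0.2 0 0 0"

```text
t: 11.7
position: [504.1, 50.3, 156.0]
tcp_rot: [0.749, 0.663, -0.0, 0.0]
ft_force: [-0.0, 0.5, -0.5]
grip_width: 9.3
gripper_force: 58.7
```

Request:
apply_moves:
  deltas: "0.08 0 0 0;0 0 0 0;0 0 0 0;0 0 0 0;0 0 0 0"

```text
t: 12.32
position: [504.6, 53.8, 156.1]
tcp_rot: [0.749, 0.662, 0.0, 0.0]
ft_force: [0.2, -0.7, -0.7]
grip_width: 9.2
gripper_force: 58.7
```

```bash
cat > look.py <<'E'
import sys
from h import *
plan((492.2,-39,156)); s=monitor.observe(); print(s["ft_force"].round(1),s["gripper_force"])
p=cap("wrist"); q=cap("scene"); w=pts(p); 
for nm,w in [("wrist",pts(p)),("scene",pts(q))]:
    d=np.array([.122,.9925]); z=s["position"][2]; t=(w[:,:2]-s["position"][:2])@d; l=(w[:,:2]-s["position"][:2])@[d[1],-d[0]]
    for a in range(16,90,6):
        m=(t>a)&(t<a+6)&(abs(l)<30)&(w[:,2]>z-25)&(w[:,2]<z+40)
        if m.sum()>2: print(nm,a,m.sum(),"zmax %.1f"%np.percentile(w[m,2],97),"lat",np.percentile(l[m],[2,50,98]).round(1))
r=lambda i:cv2.resize(i[:,:,::-1],(390,390),interpolation=cv2.INTER_CUBIC)
v=int(sys.argv[2]) if len(sys.argv)>2 else 330
cv2.imwrite('pics/%s.png'%sys.argv[1],np.hstack([r(p["img"][:256,128:384]),r(q["img"][v-150:v,100:250])]))
E
python3 look.py m3
```

```text
pos [504.6  53.8 156.1] yaw_y -7.06 tool units [-1.56e+00 -1.50e-02  1.00e-03] t 12.32
[ 0.2 -0.7 -0.7] 58.73689591884613
wrist 16 235 zmax 167.5 lat [-6.9 -1.   4.9]
wrist 22 259 zmax 167.4 lat [-6.8 -0.4  5.5]
wrist 28 262 zmax 167.8 lat [-6.7 -0.7  5.3]
wrist 34 155 zmax 177.4 lat [-11.8   0.1  13.6]
wrist 40 1164 zmax 178.0 lat [-16.   -0.5  15.3]
wrist 46 289 zmax 167.8 lat [-6.4 -0.4  5.1]
wrist 52 302 zmax 167.7 lat [-6.3 -0.4  5.5]
wrist 58 317 zmax 167.9 lat [-6.2 -0.4  5.5]
wrist 64 339 zmax 167.8 lat [-6.7 -0.4  5.4]
wrist 70 232 zmax 167.1 lat [-5.6 -0.4  4.4]
scene 16 24 zmax 167.4 lat [-7.7 -5.2 -0.6]
scene 22 24 zmax 167.2 lat [-7.5 -5.6  0.8]
scene 28 26 zmax 167.0 lat [-8.3 -5.2  2.3]
scene 34 10 zmax 171.5 lat [-14.9  -3.9   2.9]
scene 40 136 zmax 177.0 lat [-18.   -4.5  14.6]
scene 46 24 zmax 167.1 lat [-7.2 -5.8  0.6]
scene 52 27 zmax 167.3 lat [-7.8 -5.   2.6]
scene 58 26 zmax 167.1 lat [-8.3 -5.2  2. ]
scene 64 28 zmax 166.8 lat [-8.  -4.9  1.9]
scene 70 27 zmax 166.4 lat [-7.1 -3.8  2.2]
```

View pics/m3.png

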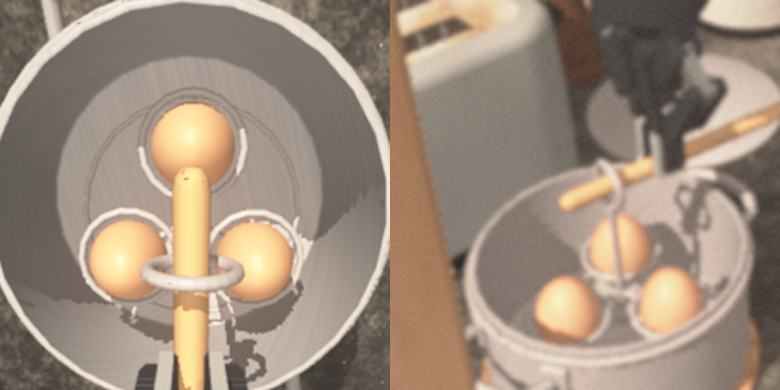

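The handle is through the ring: ring at (192,272) in the left pane, handle end 35 mm beyond it. Lifting slowly.

Request:
apply_moves:
  deltas: "0 0 -0.03 0;0 0 -0.03 0;0 0 -0.03 0;0 0 -0.03 0;0 0 -0.03 0"

```text
t: 13.05
position: [504.4, 54.0, 165.0]
tcp_rot: [0.749, 0.662, -0.0, -0.0]
ft_force: [0.3, 0.2, -4.6]
grip_width: 9.1
gripper_force: 58.5
```

Request:
apply_moves:
  deltas: "0 0 -0.03 0;0 0 -0.04 0;0 0 -0.05 0;0 0 -0.06 0;0 0 -0.06 0"

```text
t: 13.68
position: [504.6, 54.0, 179.7]
tcp_rot: [0.749, 0.662, 0.0, 0.0]
ft_force: [0.4, 0.2, -3.5]
grip_width: 9.1
gripper_force: 58.5
```

```bash
python3 look.py m4
```

```text
pos [504.6  54.  179.7] yaw_y -7.04 tool units [-1.564 -0.015  0.395] t 13.68
[ 0.4  0.2 -3.5] 58.52584362030029
wrist 16 236 zmax 191.2 lat [-6.3 -1.   4.9]
wrist 22 257 zmax 190.7 lat [-6.8 -0.4  5.4]
wrist 28 264 zmax 190.8 lat [-6.7 -0.7  5.4]
wrist 34 262 zmax 193.6 lat [-11.3  -0.4  12.1]
wrist 40 971 zmax 194.7 lat [-16.   -0.5  15.6]
wrist 46 284 zmax 190.6 lat [-6.4 -0.7  5.1]
wrist 52 295 zmax 190.7 lat [-6.4 -0.4  5. ]
wrist 58 316 zmax 190.5 lat [-6.3 -0.4  5.5]
wrist 64 328 zmax 190.5 lat [-6.2 -0.4  5.4]
wrist 70 226 zmax 189.6 lat [-5.7 -0.4  4.4]
scene 16 25 zmax 190.7 lat [-8.1 -5.7  0.5]
scene 22 23 zmax 190.3 lat [-8.2 -5.9  1. ]
scene 28 27 zmax 191.4 lat [-7.8 -5.7 -0.4]
scene 34 19 zmax 192.1 lat [-15.1  -5.8   2.5]
scene 40 117 zmax 194.3 lat [-18.2  -5.3  11.2]
scene 46 28 zmax 190.8 lat [-7.8 -5.4  1.2]
scene 52 27 zmax 190.6 lat [-7.5 -5.3  0.5]
scene 58 25 zmax 190.0 lat [-7.6 -5.2  0.9]
scene 64 28 zmax 190.1 lat [-7.3 -4.9  1.3]
scene 70 28 zmax 189.7 lat [-6.7 -4.2  1.7]
```

Request:
apply_moves:
  deltas: "0 0 -0.07 0;0 0 -0.08 0;0 0 -0.08 0;0 0 -0.08 0;0 0 -0.08 0"

```text
t: 14.4
position: [504.6, 54.1, 203.2]
tcp_rot: [0.749, 0.662, 0.0, 0.0]
ft_force: [-0.0, -0.2, -3.9]
grip_width: 9.3
gripper_force: 58.6
```

Request:
apply_moves:
  deltas: "0 0 -0.08 0;0 0 -0.08 0;0 0 -0.08 0;0 0 -0.08 0;0 0 -0.08 0"

```text
t: 15.02
position: [504.6, 54.0, 227.1]
tcp_rot: [0.749, 0.662, -0.0, 0.0]
ft_force: [-0.1, 0.2, -3.5]
grip_width: 9.4
gripper_force: 58.6
```

Request:
apply_moves:
  deltas: "0 0 -0.08 0;0 0 -0.08 0;0 0 -0.08 0;0 0 -0.08 0;0 0 -0.08 0"

```text
t: 15.65
position: [504.6, 54.0, 251.1]
tcp_rot: [0.749, 0.662, -0.0, 0.0]
ft_force: [-0.8, 0.4, -4.1]
grip_width: 9.2
gripper_force: 58.6
```

Request:
apply_moves:
  deltas: "0 0 -0.08 0;0 0 -0.08 0;0 0 -0.08 0;0 0 -0.08 0;0 0 -0.08 0"

```text
t: 16.27
position: [504.6, 54.0, 275.1]
tcp_rot: [0.749, 0.662, -0.0, 0.0]
ft_force: [0.5, 0.4, -4.7]
grip_width: 9.0
gripper_force: 58.6
```

Request:
apply_moves:
  deltas: "0 0 -0.08 0;0 0 -0.07 0;0 0 -0.05 0;0 0 -0.03 0;0 0 -0.02 0"

```text
t: 16.9
position: [504.5, 54.0, 289.8]
tcp_rot: [0.749, 0.662, -0.0, 0.0]
ft_force: [0.5, -0.5, -3.1]
grip_width: 9.3
gripper_force: 58.6
```

Request:
apply_moves:
  deltas: "0 0 0 0;0 0 0 0;0 0 0 0;0 0 0 0;0 0 0 0"

```text
t: 17.52
position: [504.6, 54.0, 289.8]
tcp_rot: [0.749, 0.662, -0.0, 0.0]
ft_force: [-0.6, 0.5, -3.5]
grip_width: 9.0
gripper_force: 58.6
```

```bash
python3 look.py m5 320; python3 - <<'E'
from h import *
p=cap("scene"); w=pts(p); m=(np.hypot(w[:,0]-508,w[:,1]-97)<80)&(w[:,2]>112)
h=w[m]; print("lowest over rim",np.percentile(h[:,2],[0.5,2,5]).round(1), h[h[:,2]<150][:,:].mean(0).round(1))
E
```

```text
pos [504.6  54.  289.8] yaw_y -7.04 tool units [-1.564 -0.014  2.23 ] t 17.52
[-0.6  0.5 -3.5] 58.56271505355835
wrist 16 236 zmax 301.0 lat [-6.3 -0.4  4.9]
wrist 22 254 zmax 300.9 lat [-6.8 -0.4  5.4]
wrist 28 264 zmax 300.9 lat [-6.7 -0.4  5.3]
wrist 34 265 zmax 303.8 lat [-11.5  -0.4  11.6]
wrist 40 970 zmax 304.6 lat [-16.1  -0.5  15.4]
wrist 46 286 zmax 300.8 lat [-6.4 -0.4  5.1]
wrist 52 296 zmax 300.7 lat [-6.4 -0.4  5.6]
wrist 58 312 zmax 300.7 lat [-6.3 -0.4  5.5]
wrist 64 322 zmax 300.5 lat [-6.2 -0.4  5.4]
wrist 70 230 zmax 299.8 lat [-5.7 -0.4  4.4]
scene 16 25 zmax 300.3 lat [-7.5 -5.5  1.2]
scene 22 33 zmax 300.3 lat [-8.2 -5.4  0.5]
scene 28 30 zmax 300.1 lat [-8.9 -5.6  0.1]
scene 34 16 zmax 300.6 lat [-8.8 -5.5  8.1]
scene 40 146 zmax 304.0 lat [-18.7  -6.5   9.9]
scene 46 33 zmax 300.1 lat [-9.3 -4.8  2.3]
scene 52 32 zmax 299.6 lat [-7.4 -6.   1.8]
scene 58 30 zmax 299.6 lat [-7.7 -5.8 -0.2]
scene 64 34 zmax 300.0 lat [-7.7 -5.6  1. ]
scene 70 33 zmax 298.4 lat [-8.1 -4.4  1.4]
lowest over rim [154.2 159.9 185.1] [485.  125.2 147. ]
```

View pics/m5.png

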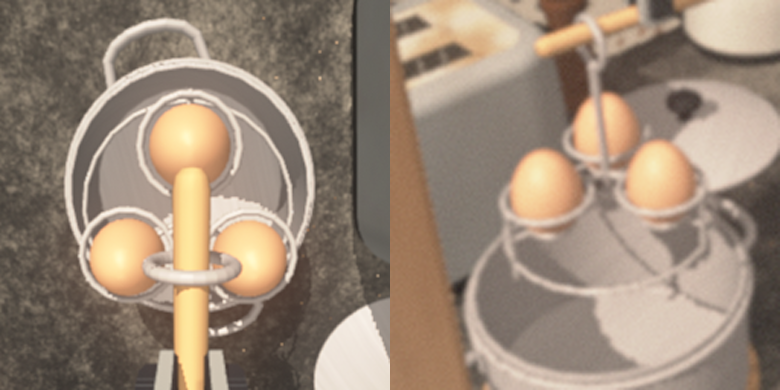

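The rack hangs level with all three eggs, feet about 31 mm above the rim. One settling call, then hand in.

Request:
apply_moves:
  deltas: "0 0 0 0;0 0 0 0;0 0 0 0;0 0 0 0;0 0 0 0"

```text
t: 18.3
position: [504.6, 54.0, 289.8]
tcp_rot: [0.749, 0.662, -0.0, 0.0]
ft_force: [0.3, -0.2, -4.4]
grip_width: 9.5
gripper_force: 58.6
```

```bash
python3 -c "
from rig import env; print(env.sign_off())"
```

```text
the job is handed in; nothing more can be done
None
```

The rack with all three eggs hangs level and still on the spoon handle, over the pot with its feet about 31 mm above the rim, and I handed the job in at about 18 s (no verdict came back).

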